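# Refit the heat knob of the table grill

### The arm

A 7-joint arm with a two-finger parallel gripper is mounted at the origin on the work surface. World frame = base frame: x ahead of the robot, y to its left, z up, the work surface at z = 0. Lengths are in m, angles in rad, forces in N, time in s.
With the tool pointing down it reaches from about 0.4 to 0.9 m from the base axis. Payload 5.5 kg.
Tool frame: the origin (TCP) lies on the centre line of the jaws, within the pads' length; the fingertips stand 25 mm ahead of it and the grasp point (between the pads) lies 6 mm ahead of it; z points along the fingers, x is the direction in which the jaws open and shut, and the axes are right-handed (so a half turn about z gives the same grasp; the last joint's range is limited). The gripper opens to 92 mm and grips with 3 to 60 N. Pads are 19 mm wide; open, the fingers measure 130 mm over their backs; the gripper's body (75 mm by 190 mm) begins 47 mm behind the grasp point.
Start: joints at [-0.86, 0.501, -0.427, 1.55, 0.221, 1.138, -0.21], TCP at [0.281, 0.586, 0.252] pointing down, gripper open.
Joint ranges: [-2.88, 2.88], [-0.31, 2.03], [-1.54, 1.56], [0.2, 2.42], [-1.41, 4.55], [0.19, 2.02], [-2.57, 2.57]. Speed limits (rad/s): [2.57, 2.57, 3.14, 3.14, 3.14, 3.14, 3.14].

### API

Orientations are given as a rotation vector (axis times angle).
In Python, from cell import arm, vision gives the robot as it stands.
- The arm moves only by the tool arm_command, never from a script. Its argument "steps" is one flat list of numbers, 6 for each row, row after row: the shift along the tool's x, y, z scaled (see below), then the turn, a rotation vector about the tool's x, y, z scaled (see below). A call has 1 to 8 rows; each row is the pose to reach, as a shift and turn from the pose commanded when the call began, along the tool's axes at that moment; what a row does not reach only later rows make up. The controller multiplies each number of a shift by 150 mm and each number of a turn by 45 degrees. A row lasts 1/8 s, in which the tool goes at most 62.5 mm and 10.7 degrees, less where a joint would pass 70% of its speed; a pose out of reach is approached as far as the arm can. A call with a number of a shift or a turn outside -1 to 1 is refused whole. A call with a gripper value outside its range is refused whole. "grip" is the opening, from 0 (shut) to 1 (fully open), set as the call begins (left out, the last holds). The fingers move at their own pace and stop on an object; the grip force is fixed at half the most. Time passes only in rows, so rows that repeat a pose let the fingers close. It gives the time, the measured TCP pose, the force and the opening at its end, in the units of the state.
- arm.observe(): the state, without advancing time (a new reading comes with each control period).
- vision.snapshot(name): name is "scene" or "top"; returns the picture (420x560x3 uint8, blue, green, red); there is no depth.
- vision.get_calibration(name): a dict with "K" (3x3 intrinsics, pixels), "position" and "attitude" of the camera in the world. Camera axes: x right, y down, z forward; pixel columns grow to the right and rows downward; lengths in m; the calibration is good to about 2 mm. A picture is of the moment at which its call begins. get_calibration takes no time and is no camera call.
- arm.close_job(): hands the job in, once; it reports no verdict.
The state is a dict: "time": time; "joints": joint angles; "qd": joint speeds; "effort": joint torques, N m; "tool_pos": TCP position; "tcp_rot": TCP orientation; "ft_force": force on the tool from outside, world axes, zero at the start; "ft_torque": the same for the moment, N m; "finger_gap": finger opening in m.
Only numpy, scipy, OpenCV 4.12 (cv2) and the standard library are available. Lean on these libraries where they do the work, as an engineer would, in place of code of your own. Each camera call takes 0.05 s, during which the arm holds its last target. There are 200 camera calls.

### The job

The heat knob has come off the table-top grill. First turn the grill's timer until its pointer stands at zero, the long mark of its scale; then pick up the loose knob, turn it so that the flat in its bore matches the flat of the bare D-shaped shaft, push it fully onto the shaft and press knob and shaft right down against the spring. Finish while still gripping the knob and keeping it pressed down; leave the timer at zero and do not shift or knock over the other things on the table.

Things in the scene. Friction and masses are not known exactly. Their poses are not given: they have to be found in the camera images.
- grill: Low electric table grill, fixed, 300 x 300 mm, 80 mm high. Origin: centre of its underside; +x is away from the robot at yaw 0. Along its -x side, nearest the robot, a flat black panel 100 mm deep, 50 mm above the table, carries timer and bare shaft, 70 mm left and right of the middle (sides vary), 100 mm to -x of the origin. A dark ribbed pan lies behind.
- timer (a joint): Angle of the timer dial (rad). 0 = pointer at the long zero mark (along the grill's +x); grows as the dial turns clockwise seen from above, range -0.9 to 1.9; starts between 0.6 and 1.4, so it must be turned anticlockwise. No click or stop at zero; friction 0.04 N m, stays where it is left.
- timer_grip (a point): On the timer's vertical axis, mid grip, 80 mm above the table. The dial: white disc, 56 mm diameter, top 60 mm above the table, with an upright bar across it, 16 mm thick, 44 mm long, top 92 mm above the table. The bar's sharp nose (black line on top) is the pointer. The frame turns with the dial: x along the bar to the pointer, y across it, z up.
- shaft (a joint): How far the shaft is pushed down (m): 0 at rest, 0.006 fully down (hard stop). Spring: 4 N just to move it, 10 N fully down; it returns by itself. The shaft does not rotate.
- shaft_tip (a point): Centre of the top of the bare upright steel shaft, 76 mm above the table at rest, 26 mm above the panel; moves down with it. Shaft D-shaped: 14 mm diameter with one flat 3.5 mm from the axis; last 3 mm tapered by 1.5 mm all round. x points from the axis out through the flat, square to it (up to 0.9 rad either way from the grill's +x); z up.
- knob: Loose white heat knob, 35 to 70 g, upright on the table, bore down. Bar-shaped block, 36 mm high, two parallel flat sides 26 mm apart (grip these). Origin on the bore axis at the underside; x along the bar to its pointed nose, y across the flat sides, z up. Reaches from -22 to +32 mm in x, nose taper from +21; black line on top of the nose half. Place varies.
- knob_seat (a point): In the knob: centre of the closed end of its D-shaped bore, 18 mm above the underside. Bore 16 mm diameter, 18 mm deep, open below; its flat 4.5 mm from the axis on the nose side, so the knob fits when its x points the same way as x of shaft_tip (not opposite), 1 mm play all round. Meets shaft_tip when fully on; underside then 8 mm above the panel, 2 mm when pressed down.
- jubako: Bystander: black lacquered two-tier box with lid, 156 x 156 x 118 mm, origin at the centre of its underside.
- cruet: Bystander: empty glass cruet with black push-button spout, 64 mm diameter, 128 mm high, origin at the centre of its underside.
- rest_a: Bystander: blue ceramic chopstick rest, 20 x 50 x 14 mm, origin at the centre of its underside.
- rest_b: Bystander: second chopstick rest, like the first.
- toothpicks: Bystander: small round wooden toothpick holder with a cap, 42 mm diameter, 69 mm high, origin at the centre of its underside.
- teacup: Bystander: white ceramic teacup, 68 mm diameter, 70 mm high, origin at the centre of its underside.
- dish: Bystander: small blue ceramic plate, 100 mm diameter, 18 mm high, origin at the centre of its underside.
Things that resemble listed ones, but are neither listed nor needed, are in the scene too. What is shaped like the knob but red or yellow is not meant.

How it is judged:
On the way, in this order (a step that is already met when the one before it is completed fails the run):
1. the timer's pointer stands at zero, before the knob is lifted (value of joint timer between -0.1 and 0.1 rad and height (world z) of knob below 0.02 m), for 0.3 s.
2. the loose knob is gripped and lifted off the table (contact force between the fingers and knob above 2 N and height (world z) of knob above 0.03 m), for 0.2 s.
3. the gripped knob is fully on the shaft, flat to flat (contact force between the fingers and knob above 2 N and z of knob_seat in the frame of shaft_tip between -0.003 and 0.003 m and horizontal distance between knob_seat and shaft_tip below 0.003 m and angle between the x axis of knob and the x axis of shaft_tip, either way round below 0.25 rad and angle between knob's own z axis and vertical below 0.12 rad), for 0.1 s.
At the end, for the whole second after the job is handed in: The fingers still grip the knob (contact over 2 N) and hold it at rest fully on the shaft (bore end within 3 mm of the shaft's end, flat to flat, upright) with the shaft pressed down more than 4 of its 6 mm, and the timer is within 0.1 rad of zero (all of step 3 and value of joint timer between -0.1 and 0.1 rad and value of joint shaft above 0.004 m and linear speed of knob below 0.02 m/s); the arm keeps its last pose, push and grip.
It fails at once if another thing on the table was shifted by more than 30 mm or tipped over (distance of any of jubako, cruet, rest_a, rest_b, toothpicks, teacup, dish from where it was at the start of the episode above 0.03 m or angle between any of jubako, cruet, rest_a, rest_b, toothpicks, teacup, dish's own z axis and vertical above 0.5 rad).
It also fails if it takes over 61 s, if anything falls off the work surface, if the arm or the gripper's body presses on something with over 40 N, if the wrist force passes 120 N, or if a joint passes its speed limit or range.

## Working session

There is one attempt and no reset: what is moved stays moved. The work goes in short steps, Python scripts to look and compute and a tool call to move; the robot and the scene stay as the last step left them, time stands still between calls to the robot, and variables do not carry over. Pictures are saved under pics/ and viewed, about 8 in all and at most 12, crops included, and the job is handed in when it is done.

Besides the shell and the picture viewer there is one more tool, called after "Request:" by a JSON object that holds its "name" and its "arguments". arm_command: Moves the arm, as the interface text tells. Shifts and turns lie within -1 to 1; 1 stands for 150 mm of shift or 45 degrees of turn. Its arguments: {"type":"object","properties":{"steps":{"type":"array"},"grip":{"type":"number"}},"required":["steps"]}

```bash
ls; mkdir -p pics; python3 - <<'E'
from cell import arm, vision
import cv2
for n in("scene","top"):
    cv2.imwrite(f"pics/{n}0.png",cv2.resize(vision.snapshot(n),(800,600),interpolation=cv2.INTER_CUBIC)); print(n,vision.get_calibration(n))
print(arm.observe())
E
```

```text
pics
scene {'K': array([[404.01529561,   0.        , 278.30003065],
       [  0.        , 404.01529561, 203.99337825],
       [  0.        ,   0.        ,   1.        ]]), 'position': array([0.99896644, 0.88008113, 0.88621975]), 'attitude': array([-0.63092521, -2.58493694,  1.211618  ])}
top {'K': array([[401.19930995,   0.        , 281.0746777 ],
       [  0.        , 401.19930995, 204.31334991],
       [  0.        ,   0.        ,   1.        ]]), 'position': array([0.46369397, 0.02921834, 1.0919448 ]), 'attitude': array([-2.14882813,  2.21260197, -0.08125153])}
{'time': 0.1, 'joints': array([-0.85979718,  0.50176412, -0.4267712 ,  1.55133487,  0.22078237,
        1.13828688, -0.21027159]), 'qd': array([-0.00061679,  0.00165063, -0.00060179, -0.00241543, -0.000475  ,
       -0.00221496, -0.00053208]), 'effort': array([-1.10644684e-02, -5.67872465e+01, -5.83841175e+00, -2.79915065e+01,
       -6.89823576e-02,  2.40605866e-02,  1.15529167e-05]), 'tool_pos': array([0.28123799, 0.58536316, 0.25077693]), 'tcp_rot': array([ 2.65845645e+00,  1.67233879e+00, -2.37815216e-03]), 'ft_force': array([-0.08210964, -0.74732664, -0.27817647]), 'ft_torque': array([-0.00599018,  0.01316335,  0.03005293]), 'finger_gap': 0.09163801648602025}
```

View pics/scene0.png

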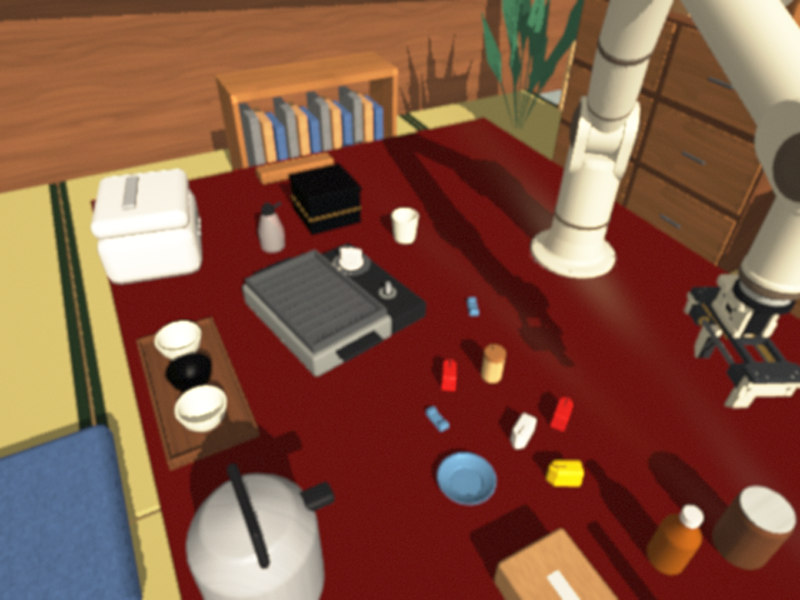

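View pics/top0.png

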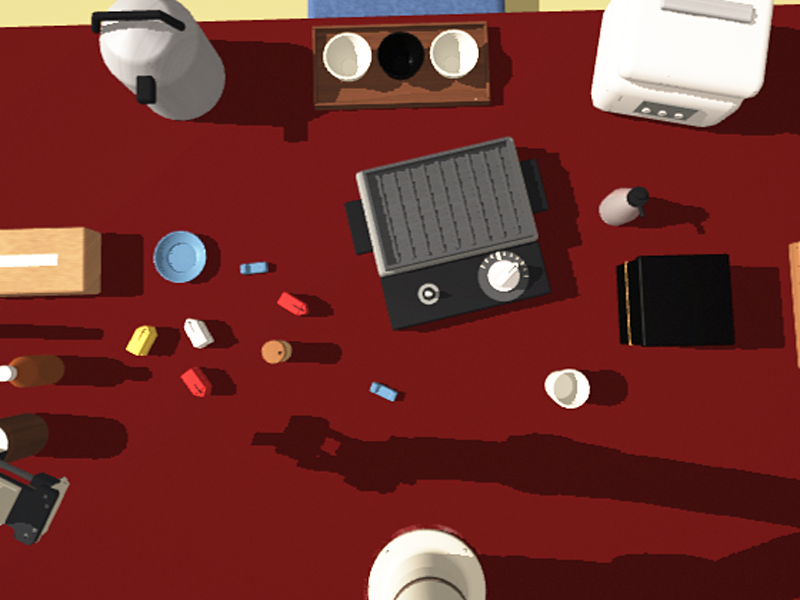

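Scene view: white knob at (523,430), red/yellow look-alikes around it, timer (350,260), bare shaft (388,290). Top view: the knob is the white one at (199,333), not the reds at (293,303) and (196,382) or the yellow at (142,340). The timer is at (503,273) and the shaft at (429,293). I'll confirm this in an enlarged crop.

```bash
cat > h.py <<'E'
import numpy as np, cv2
from scipy.spatial.transform import Rotation as R
from cell import arm, vision
def ray(n,u,v,z):
    c=vision.get_calibration(n); d=R.from_rotvec(c['attitude']).apply(np.linalg.solve(c['K'],[u,v,1])); p=c['position']
    return p+d*(z-p[2])/d[2]
def proj(n,P):
    c=vision.get_calibration(n); q=R.from_rotvec(c['attitude']).inv().apply(np.array(P)-c['position']); w=c['K']@q.T if q.ndim==1 else (c['K']@q.T)
    return (w[:2]/w[2]).T
def crop(im,u0,v0,w,h,s): 
    return cv2.resize(im[v0:v0+h,u0:u0+w],None,fx=s,fy=s,interpolation=cv2.INTER_CUBIC)
def move(pos,yaw_x,grip=None):
    """shift/turn (scaled) to bring TCP to pos, tool down, tool x at world angle yaw_x"""
    s=arm.observe(); T=R.from_rotvec(s['tcp_rot'])
    G=R.from_matrix(np.array([[np.cos(yaw_x),np.sin(yaw_x),0],[np.sin(yaw_x),-np.cos(yaw_x),0],[0,0,-1]]).T.T)
    print('shift',np.round(T.inv().apply(np.array(pos)-s['tool_pos'])/.15,3),'turn',np.round((T.inv()*G).as_rotvec()/(np.pi/4),3),'t',s['time'])
def state():
    s=arm.observe(); X=R.from_rotvec(s['tcp_rot']).as_matrix()
    print('t',round(s['time'],2),'pos',s['tool_pos'].round(4),'xaxis yaw',np.arctan2(X[1,0],X[0,0]).round(3),'z',X[:,2].round(3),'f',s['ft_force'].round(1),'tq',s['ft_torque'].round(2),'gap',round(s['finger_gap'],4),'q',s['joints'].round(2))
E
python3 - <<'E'
from h import *
im=vision.snapshot("top"); cv2.imwrite("t.png",im)
a=crop(im,270,160,120,75,6.6); b=crop(im,85,200,140,85,0.01+5.6)
a=cv2.resize(a,(800,500))[:, :]; 
A=crop(im,270,165,120,70,5); B=crop(im,120,215,40,40,5)
out=np.zeros((600,800,3),np.uint8); out[:350,:600]=A; out[:200,600:800]=B
S=vision.snapshot("scene"); C=crop(S,220,160,100,60,4); out[355:595,:400]=C; D=crop(S,340,270,80,60,4); out[355:595,410:730]=D
cv2.imwrite("pics/c1.png",out); state()
for n,u,v,z in [('knob',199,333,.036),('timer',503,273,.06),('shaft',429,293,.076)]: print(n,ray('top',u*.7,v*.7,z).round(4))
E
```

```text
t 0.2 pos [0.2813 0.5856 0.2511] xaxis yaw 1.123 z [-0.001 -0.001 -1.   ] f [ 0.4  0.6 -0.1] tq [ 0.03 -0.03 -0.01] gap 0.0915 q [-0.86  0.5  -0.43  1.55  0.22  1.14 -0.21]
knob [0.4803 0.4054 0.036 ]
timer [ 0.5722 -0.1539  0.06  ]
shaft [ 0.5386 -0.0181  0.076 ]
```

View pics/c1.png

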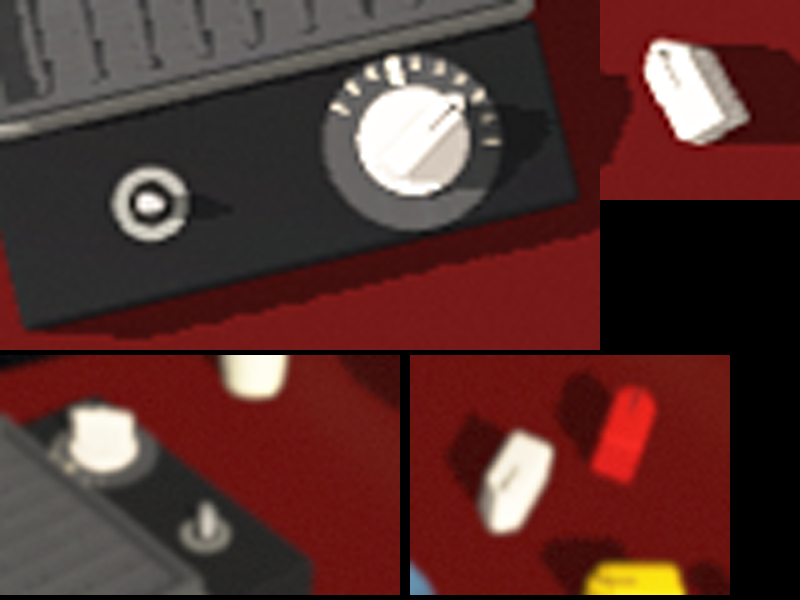

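The crop confirms the white knob (nose up-left), and the timer pointer sits clockwise of the long mark. Next I'll work out the angles and take a large zoom of the shaft tip.

```bash
python3 - <<'E'
from h import *
im=cv2.imread("t.png"); S=vision.snapshot("scene"); cv2.imwrite("s.png",S)
g=lambda x,y,z:ray('top',270+x/5-.4,165+y/5-.4,z)
def ang(a,b): d=b-a; return np.arctan2(d[1],d[0]).round(3), np.linalg.norm(d).round(4)
print('front edge yaw',ang(g(25,328,.0),g(578,200,.0)),'pan',ang(g(0,132,.08),g(535,12,.08)))
T=g(413,138,.06);Sh=g(150,203,.076);print('T',T,'S',Sh,ang(Sh,T)); print('zero mark',ang(T,g(395,70,.05)),'pointer line',ang(g(430,130,.092),g(462,100,.092)),ang(T,g(462,100,.092)))
# scene-view triangulation check
for P in (T,Sh): print('scene px',proj('scene',P))
# knob: fit top outline (white mask) in both views
from scipy.optimize import minimize
def mask(I,x0,y0,x1,y1):
    h=cv2.cvtColor(I,cv2.COLOR_BGR2HSV); m=((h[...,1]<110)&(h[...,2]>70)).astype(np.uint8); o=np.zeros_like(m); o[y0:y1,x0:x1]=m[y0:y1,x0:x1]; return o
M={'top':mask(im,122,216,160,252),'scene':mask(S,345,280,385,325)}
for n in M: print(n,M[n].sum(),np.argwhere(M[n]).mean(0)[::-1])
pr=np.array([(-22,-13),(21,-13),(32,0),(21,13),(-22,13)])/1000.
def model(n,p):
    c,s=np.cos(p[2]),np.sin(p[2]); q=pr@np.array([[c,s],[-s,c]])+p[:2]
    P=np.vstack([np.c_[q,np.zeros(5)],np.c_[q,np.full(5,.036)]]); h=cv2.convexHull(proj(n,P).astype(np.float32))
    o=np.zeros((420*4,560*4),np.uint8) if 0 else np.zeros((420,560),np.uint8)
    cv2.fillPoly(o,[np.round((h)*256).astype(np.int32)],255,cv2.LINE_AA,8); return o/255.
def cost(p): return sum(np.abs(model(n,p)-M[n]).sum() for n in M)
best=min((minimize(cost,[.475,.403,y],method='Nelder-Mead',options=dict(initial_simplex=[[.475,.403,y],[.483,.403,y],[.475,.411,y],[.475,.403,y+.2]])) for y in np.arange(-3.1,3.1,.3)),key=lambda r:r.fun)
print('knob',best.x,best.fun)
for y in (best.x[2]+np.pi,): print('flip cost',minimize(cost,[*best.x[:2],y],method='Nelder-Mead').fun)
u,v=np.round(proj('top',Sh)).astype(int);a=crop(im,u-9,v-9,19,19,20)
u,v=np.round(proj('scene',Sh)).astype(int);b=crop(S,u-9,v-9,19,26,20)
out=np.zeros((520,780,3),np.uint8);out[:380,:380]=a;out[:520,390:770]=b;cv2.imwrite("pics/shaft.png",out)
E
```

```text
front edge yaw (np.float64(-1.373), np.float64(0.3095)) pan (np.float64(-1.378), np.float64(0.2791))
T [ 0.56930036 -0.15398966  0.06      ] S [ 0.53844459 -0.01632708  0.076     ] (np.float64(-1.35), np.float64(0.142))
zero mark (np.float64(0.163), np.float64(0.0388)) pointer line (np.float64(-0.851), np.float64(0.0222)) (np.float64(-0.915), np.float64(0.0405))
scene px [244.89983282 182.22753182]
scene px [271.19650297 198.51057999]
top 295 [138.19661017 232.75254237]
scene 342 [365.69005848 301.18128655]Traceback (most recent call last):
  File "<stdin>", line 22, in <module>
  File "<stdin>", line 22, in <genexpr>
    res = _minimize_neldermead(fun, x0, args, callback, bounds=bounds,
                               **options)
    fxcc = func(xcc)
    fx = function(np.copy(x), *(wrapper_args + args))
  File "<stdin>", line 21, in cost
  File "<stdin>", line 21, in <genexpr>
  File "<stdin>", line 18, in model
  File "h.py", line 8, in proj
    c=vision.get_calibration(n); q=R.from_rotvec(c['attitude']).inv().apply(np.array(P)-c['position']); w=c['K']@q.T if q.ndim==1 else (c['K']@q.T)
ValueError: time passes only in moves, steps and waits
```

```bash
sed -i 's/^def ray/CAL={n:vision.get_calibration(n) for n in("top","scene")}\ndef ray/; s/c=vision.get_calibration(n);/c=CAL[n];/' h.py; python3 - <<'E'
from h import *
im=cv2.imread("t.png"); S=cv2.imread("s.png")
from scipy.optimize import minimize
def mask(I,x0,y0,x1,y1):
    h=cv2.cvtColor(I,cv2.COLOR_BGR2HSV); m=((h[...,1]<110)&(h[...,2]>70)).astype(np.uint8); o=np.zeros_like(m); o[y0:y1,x0:x1]=m[y0:y1,x0:x1]; return o
M={'top':mask(im,122,216,160,252),'scene':mask(S,345,280,385,325)}
pr=np.array([(-22,-13),(21,-13),(32,0),(21,13),(-22,13)])/1000.
def model(n,p):
    c,s=np.cos(p[2]),np.sin(p[2]); q=pr@np.array([[c,s],[-s,c]])+p[:2]
    P=np.vstack([np.c_[q,np.zeros(5)],np.c_[q,np.full(5,.036)]]); h=cv2.convexHull(proj(n,P).astype(np.float32))
    o=np.zeros((420,560),np.uint8); cv2.fillPoly(o,[np.round(h*256).astype(np.int32)],255,cv2.LINE_AA,8); return o/255.
def cost(p): return sum(np.abs(model(n,p)-M[n]).sum() for n in M)
rs=sorted((minimize(cost,[.475,.403,y],method='Nelder-Mead',options=dict(maxiter=80,initial_simplex=[[.475,.403,y],[.483,.403,y],[.475,.411,y],[.475,.403,y+.2]])) for y in np.arange(-3.1,3.1,.4)),key=lambda r:r.fun)
for r in rs[:4]: print('knob',r.x.round(4),r.fun)
Sh=np.array([.5384,-.0163,.076])
u,v=np.round(proj('top',Sh)).astype(int);a=crop(im,u-9,v-9,19,19,20)
u,v=np.round(proj('scene',Sh)).astype(int);b=crop(S,u-9,v-9,19,26,20); print(u,v)
out=np.zeros((520,780,3),np.uint8);out[:380,:380]=a;out[:520,390:770]=b;cv2.imwrite("pics/shaft.png",out)
move([.5693,-.154,.19],-.88+np.pi/2)
E
```

```text
knob [0.4788 0.4127 0.4861] 57.87843137254902
knob [0.4789 0.4134 0.4981] 59.82352941176471
knob [0.479  0.4132 0.4826] 59.984313725490196
knob [0.479  0.4133 0.4824] 59.984313725490196
271 199
shift [-3.613  3.866  0.411] turn [0.    0.001 0.55 ] t 0.25
```

View pics/shaft.png

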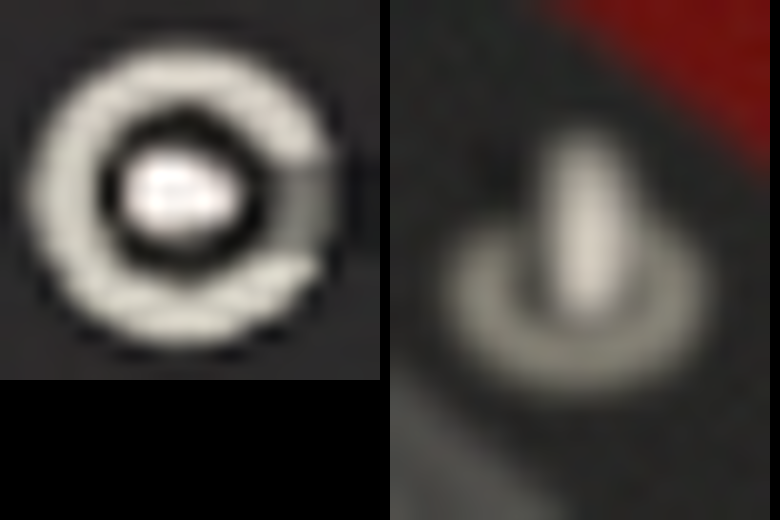

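Picture 4 shows the pale ring centred near (185,195) in the zoom. The shaft top is wide horizontally, so its flat faces roughly up in the image, towards world +x. Now I'll move above the timer.

Request:
{"name": "arm_command", "arguments": {"steps": [-0.9,0.97,0,0,0,0,-0.9,0.97,0,0,0,0,-0.9,0.97,0,0,0,0,-0.9,0.97,0,0,0,0], "grip": 0.42}}

```text
time: 0.75
tool_pos: [0.3568, 0.3963, 0.2515]
tcp_rot: [2.662, 1.662, -0.001]
ft_force: [0.3, -0.8, -0.2]
finger_gap: 0.0562
```

Request:
{"name": "arm_command", "arguments": {"steps": [-0.9,0.97,0,0,0,0,-0.9,0.97,0,0,0,0,-0.9,0.97,0,0,0,0,-0.9,0.97,0,0,0,0]}}

```text
time: 1.25
tool_pos: [0.4285, 0.2128, 0.2518]
tcp_rot: [2.663, 1.664, -0.0]
ft_force: [-0.1, 0.2, 0.1]
finger_gap: 0.0388
```

Request:
{"name": "arm_command", "arguments": {"steps": [-0.9,0.97,0,0,0,0,-0.9,0.97,0,0,0,0,-0.9,0.97,0,0,0,0,-0.9,0.97,0,0,0,0]}}

```text
time: 1.75
tool_pos: [0.501, 0.0287, 0.2517]
tcp_rot: [2.663, 1.665, 0.0]
ft_force: [0.3, 0.6, 0.8]
finger_gap: 0.0385
```

Request:
{"name": "arm_command", "arguments": {"steps": [-0.91,0.96,0.4,0,0,0.55,-0.91,0.96,0.4,0,0,0.55,-0.91,0.96,0.4,0,0,0.55,-0.91,0.96,0.4,0,0,0.55,-0.91,0.96,0.4,0,0,0.55,-0.91,0.96,0.4,0,0,0.55]}}

```text
time: 2.5
tool_pos: [0.5706, -0.15, 0.192]
tcp_rot: [-2.952, -1.069, -0.001]
ft_force: [-0.1, 0.4, 1.0]
finger_gap: 0.0386
```

```bash
python3 - <<'E'
from h import *
state(); move([.5693,-.154,.09],-.88+np.pi/2)
im=vision.snapshot("scene"); cv2.imwrite("pics/ti.png",cv2.resize(im[110:260,170:370],(800,600),interpolation=cv2.INTER_CUBIC))
# shaft tip analysis from t.png
t=cv2.imread("t.png"); Sh=np.array([.5384,-.0163,.076]); u,v=np.round(proj('top',Sh)).astype(int)
g=t[v-9:v+10,u-9:u+10].min(2).astype(int); print(u,v); print(g[4:15,2:17])
E
```

```text
t 2.5 pos [ 0.5706 -0.15    0.192 ] xaxis yaw 0.695 z [ 0.     0.002 -1.   ] f [-0.1  0.4  1. ] tq [-0.01  0.03  0.03] gap 0.0386 q [ 0.21  0.43  0.01  1.77 -0.01  0.94  0.91]
shift [-0.025  0.016  0.68 ] turn [-0.002 -0.002  0.005] t 2.5
300 205
[[ 40  73 151 194 190 182 179 177 179 188 193 171 104  46  38]
 [ 63 146 193 185 162 120  78  53  95 157 185 191 171 101  34]
 [107 176 189 152  68  26  29  27  23  60 139 186 194 155  46]
 [141 192 171  99  52 100 114  93  55  32  61 140 184 160  86]
 [156 191 150  36 123 221 242 218 156  89  27  62 109 102  68]
 [172 192 145  15 158 237 235 237 228 165  46  53 100 105  69]
 [169 191 148  29 143 229 233 227 223 156  22  58 105 106  70]
 [150 191 164  83  61 132 152 129 100  47  17  72 115 102  64]
 [129 187 178 120  34  27  46  53  35  22  68 113 131 102  34]
 [ 67 148 193 167 107  72  54  45  61 102 161 196 192 142  36]
 [ 34 118 184 191 192 181 146 126 159 193 192 190 146  53  39]]
```

View pics/ti.png

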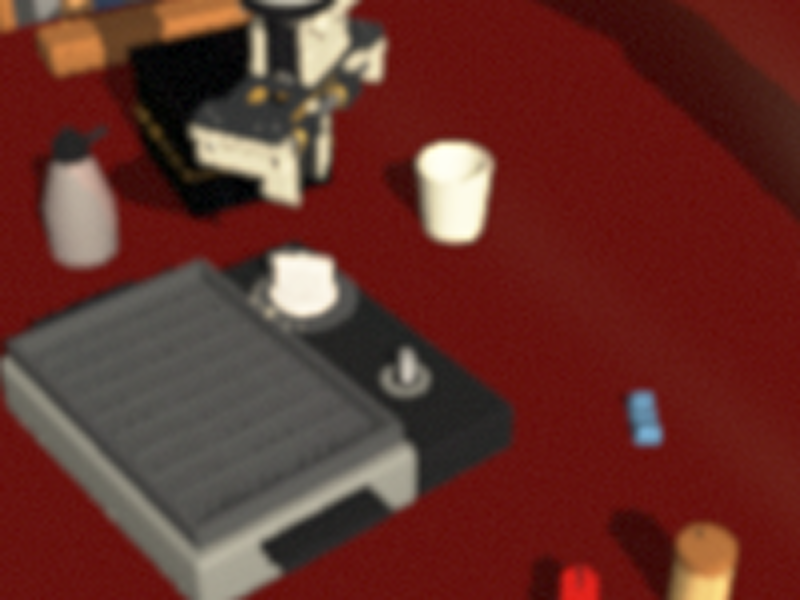

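Gripper is over the timer (about (300,280) in this view) and opened to 38 mm. I'll descend, grip and turn.

Request:
{"name": "arm_command", "arguments": {"steps": [-0.025,0.016,0.3,0,0,0,-0.025,0.016,0.6,0,0,0,-0.025,0.016,0.67,0,0,0,-0.025,0.016,0.67,0,0,0]}}

```text
time: 3.05
tool_pos: [0.5691, -0.1565, 0.0917]
tcp_rot: [-2.954, -1.066, -0.0]
ft_force: [0.2, -0.1, 0.1]
finger_gap: 0.0388
```

Request:
{"name": "arm_command", "arguments": {"steps": [0,0,0,0,0,0,0,0,0,0,0,0,0,0,0,0,0,0,0,0,0,0,0,0], "grip": 0}}

```text
time: 3.55
tool_pos: [0.5699, -0.1579, 0.0926]
tcp_rot: [2.955, 1.064, 0.003]
ft_force: [-0.2, 0.4, 6.3]
finger_gap: 0.016
```

```bash
python3 - <<'E'
from h import *
state(); move([.5693,-.154,.09],.195+np.pi/2)
E
```

```text
t 3.55 pos [ 0.5699 -0.1579  0.0926] xaxis yaw 0.691 z [ 0.002 -0.    -1.   ] f [-0.2  0.4  6.3] tq [ 0.13  0.11 -0.03] gap 0.016 q [ 0.22  0.56  0.01  1.83 -0.01  0.75  0.92]
shift [ 0.013 -0.023  0.017] turn [ 3.000e-03 -1.000e-03 -1.368e+00] t 3.55
```

Request:
{"name": "arm_command", "arguments": {"steps": [0,0,0,0,0,-0.15,0,0,0,0,0,-0.3,0,0,0,0,0,-0.45,0,0,0,0,0,-0.6,0,0,0,0,0,-0.68,0,0,0,0,0,-0.68]}}

```text
time: 4.3
tool_pos: [0.5709, -0.1565, 0.0926]
tcp_rot: [2.568, 1.807, 0.006]
ft_force: [1.1, 3.4, 6.2]
finger_gap: 0.016
```

Request:
{"name": "arm_command", "arguments": {"steps": [0,0,0,0,0,-0.15,0,0,0,0,0,-0.3,0,0,0,0,0,-0.45,0,0,0,0,0,-0.6,0,0,0,0,0,-0.69,0,0,0,0,0,-0.69,0,0,0,0,0,-0.69]}}

```text
time: 5.18
tool_pos: [0.5709, -0.1547, 0.0926]
tcp_rot: [1.99, 2.429, 0.007]
ft_force: [1.8, 5.7, 5.8]
finger_gap: 0.0157
```

```bash
python3 - <<'E'
from h import *
state(); move([.5693,-.154,.09],.195+np.pi/2)
E
```

```text
t 5.17 pos [ 0.5709 -0.1547  0.0926] xaxis yaw 1.769 z [ 0.004  0.003 -1.   ] f [1.8 5.7 5.8] tq [ 1.52 -0.27  0.01] gap 0.0157 q [ 0.42  0.57 -0.26  1.82  0.2   0.77  1.83]
shift [ 0.007 -0.01   0.017] turn [ 0.005 -0.002  0.004] t 5.175
```

Request:
{"name": "arm_command", "arguments": {"steps": [0,0,0,0,0,0,0,0,0,0,0,0,0,0,-0.35,0,0,0,0,0,-0.7,0,0,0,0,0,-0.9,0,0,0], "grip": 0.5}}

```text
time: 5.8
tool_pos: [0.5695, -0.1588, 0.2289]
tcp_rot: [1.993, 2.425, 0.001]
ft_force: [0.9, 0.1, -0.5]
finger_gap: 0.0461
```

```bash
python3 - <<'E'
from h import *
state(); move([.479,.412,.2],.486+np.pi/2)
E
```

```text
t 5.8 pos [ 0.5695 -0.1588  0.2289] xaxis yaw 1.766 z [ 0.003 -0.001 -1.   ] f [ 0.9  0.1 -0.5] tq [0.05 0.   0.01] gap 0.0461 q [ 0.46  0.4  -0.3   1.73  0.13  1.03  1.88]
shift [3.85  0.145 0.186] turn [ 0.003  0.003 -0.371] t 5.8
```

Request:
{"name": "arm_command", "arguments": {"steps": [0.97,0.035,0,0,0,0,0.97,0.035,0,0,0,0,0.97,0.035,0,0,0,0]}}

```text
time: 6.18
tool_pos: [0.5445, -0.0097, 0.2263]
tcp_rot: [-1.986, -2.432, -0.001]
ft_force: [0.5, -0.0, 0.1]
finger_gap: 0.046
```

Request:
{"name": "arm_command", "arguments": {"steps": [0.97,0.035,0,0,0,0,0.97,0.035,0,0,0,0,0.97,0.035,0,0,0,0]}}

```text
time: 6.55
tool_pos: [0.521, 0.134, 0.2262]
tcp_rot: [-1.986, -2.433, -0.001]
ft_force: [0.8, -0.3, -0.1]
finger_gap: 0.0459
```

Request:
{"name": "arm_command", "arguments": {"steps": [0.97,0.035,0,0,0,0,0.97,0.035,0,0,0,0,0.97,0.035,0,0,0,0]}}

```text
time: 6.92
tool_pos: [0.4974, 0.2778, 0.2262]
tcp_rot: [-1.986, -2.432, -0.002]
ft_force: [-0.6, -0.1, -0.9]
finger_gap: 0.046
```

Request:
{"name": "arm_command", "arguments": {"steps": [0.94,0.035,0.2,0,0,-0.37,0.94,0.035,0.2,0,0,-0.37,0.94,0.035,0.2,0,0,-0.37,0.94,0.035,0.2,0,0,-0.37]}}

```text
time: 7.42
tool_pos: [0.476, 0.4133, 0.1953]
tcp_rot: [-1.618, -2.692, 0.002]
ft_force: [-0.8, -0.2, -0.6]
finger_gap: 0.0459
```

```bash
python3 - <<'E'
from h import *
state(); move([.479,.412,.03],.486+np.pi/2)
im=vision.snapshot("top"); cv2.imwrite("t2.png",im)
S=vision.snapshot("scene"); cv2.imwrite("s2.png",S)
out=np.zeros((600,800,3),np.uint8); out[:360,:360]=crop(im,330,170,45,45,8); out[:560,370:800]=crop(S,330,230,86,112,5)
cv2.imwrite("pics/k2.png",out)
E
```

```text
t 7.42 pos [0.476  0.4133 0.1953] xaxis yaw 2.059 z [-0.002 -0.001 -1.   ] f [-0.8 -0.2 -0.6] tq [ 0.02  0.01 -0.03] gap 0.0459 q [-0.37  0.55 -0.53  1.65  0.31  1.03  1.06]
shift [-0.017  0.016  1.102] turn [-0.002  0.     0.003] t 7.425
```

View pics/k2.png

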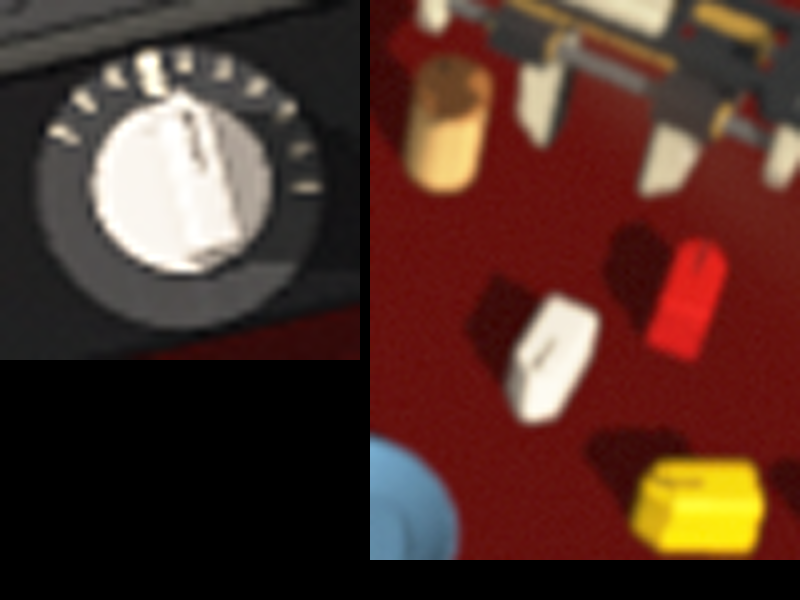

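Timer view: the pointer line at (185,110)–(200,160) is close to the long mark at (150,75), and I'll measure the exact angle next. The white knob is at (555,355) with its line towards lower-left, so the nose is at +x. I'll grip it loosely placed but won't lift until the timer is checked.

```bash
python3 - <<'E'
from h import *
t=cv2.imread("t2.png").astype(float); gr=t.mean(2)
W=lambda u,v,z: ray('top',u,v,z)[:2]
def yaw(P,z):  # fit line to pixel pts, world yaw
    Q=np.array([W(u,v,z) for u,v in P]); d=np.linalg.svd(Q-Q.mean(0))[2][0]; return np.arctan2(d[1],d[0])%np.pi, Q.mean(0)
# panel front lower edge: per column, first crossing dark->red (R-G) 
P=[]
for u in range(285,380):
    for v0 in range(185,245):
        s=t[v0,u,2]-t[v0,u,1]; s2=t[v0+1,u,2]-t[v0+1,u,1]
        if s<25<=s2 and t[v0+1,u,2]>40: P.append((u,v0+(25-s)/(s2-s)));break
P=np.array(P); k=np.polyfit(P[:,0],P[:,1],1); 
for _ in range(3): r=P[:,1]-np.polyval(k,P[:,0]); P=P[abs(r)<1.2]; k=np.polyfit(P[:,0],P[:,1],1)
print('front',len(P),yaw(P,0)[0]-np.pi/2)
# pan bright rim: brightest row per column
P=[]
for u in range(275,370):
    vc=int(191-.222*(u-270)); seg=gr[vc-5:vc+6,u]; w=np.clip(seg-80,0,None)
    if w.sum()>0: P.append((u,vc-5+(w*np.arange(11)).sum()/w.sum()))
P=np.array(P);k=np.polyfit(P[:,0],P[:,1],1)
for _ in range(3): r=P[:,1]-np.polyval(k,P[:,0]); P=P[abs(r)<.8]; k=np.polyfit(P[:,0],P[:,1],1)
print('pan',len(P),yaw(P,.08)[0]-np.pi/2)
# black pointer line
x0,y0=330+20,170+12
sub=gr[y0:y0+10,x0:x0+9]; print(sub.astype(int))
P=[]
for v in range(184,191):
    row=gr[v,351:358]; w=np.clip(row.max()*0.9-row,0,None); w[:1]=0
    m=row[:5].argmin()
    j=slice(max(m-1,0),m+2); w=row[max(0,m-2):m+3].max()-row[j]; P.append((351+(w*np.arange(7)[j]).sum()/w.sum(),v)); 
print(P); print('line',yaw(P,.092))
# ring centres at z=.05
for n,(u,v),rr in (('timer',(352,193),18.5),('shaft',(300,205.5),8)):
    print(n,W(u,v,.05))
state()
E
```

```text
front 80 0.20390626441006687
pan 35 0.17369256229855412
[[157 231 253 236 147 104  90  80  73]
 [248 246 235 227 243 201 146 105  74]
 [239 237 210 129 212 233 162 167 144]
 [250 254 239 165 209 241 189 157 165]
 [252 254 252 224 185 249 215 139 163]
 [251 253 251 222 175 249 228 151 160]
 [248 251 252 233 168 229 229 159 161]
 [244 250 253 238 159 203 238 186 156]
 [242 251 254 250 223 188 246 212 141]
 [243 251 253 249 234 217 247 227 150]]
[(np.float64(352.98343685300205), 184), (np.float64(353.20044543429844), 185), (np.float64(353.74570446735396), 186), (np.float64(353.74844720496895), 187), (np.float64(354.03430079155675), 188), (np.float64(354.2182952182952), 189), (np.float64(354.75357142857143), 190)]
line (np.float64(0.2229902544616853), array([ 0.57900056, -0.15290384]))
timer [ 0.56824274 -0.15515422]
shaft [ 0.53954413 -0.01850799]
t 7.53 pos [0.4781 0.4105 0.196 ] xaxis yaw 2.055 z [ 0.    -0.002 -1.   ] f [ 0.8 -1.6  0.1] tq [ 0.04  0.04 -0.04] gap 0.0459 q [-0.37  0.54 -0.53  1.65  0.31  1.03  1.06]
```

Request:
{"name": "arm_command", "arguments": {"steps": [-0.017,0.016,0.4,0,0,0,-0.017,0.016,0.8,0,0,0,-0.017,0.016,0.9,0,0,0]}}

```text
time: 7.9
tool_pos: [0.4797, 0.4066, 0.0577]
tcp_rot: [-1.625, -2.688, 0.012]
ft_force: [-0.2, -0.3, -0.4]
finger_gap: 0.0458
```

Request:
{"name": "arm_command", "arguments": {"steps": [0,0,0.19,0,0,0,0,0,0.19,0,0,0]}}

```text
time: 8.15
tool_pos: [0.4806, 0.4099, 0.0326]
tcp_rot: [1.623, 2.69, -0.003]
ft_force: [0.0, 0.3, -0.1]
finger_gap: 0.0455
```

Pointer 0.22 rad against grill yaw 0.17–0.20 rad: the timer is at zero within tolerance. Grip and lift.

Request:
{"name": "arm_command", "arguments": {"steps": [0,0,0,0,0,0,0,0,0,0,0,0,0,0,0,0,0,0,0,0,0,0,0,0], "grip": 0}}

```text
time: 8.65
tool_pos: [0.4812, 0.4124, 0.0345]
tcp_rot: [1.62, 2.69, 0.004]
ft_force: [-1.1, -1.7, 6.7]
finger_gap: 0.0259
```

Request:
{"name": "arm_command", "arguments": {"steps": [0,0,-0.2,0,0,0,0,0,-0.5,0,0,0,0,0,-0.9,0,0,0,0,0,-0.9,0,0,0]}}

```text
time: 9.15
tool_pos: [0.4827, 0.4147, 0.1739]
tcp_rot: [1.619, 2.689, 0.016]
ft_force: [-0.2, 0.4, -0.8]
finger_gap: 0.0257
```

```bash
python3 - <<'E'
from h import *
state(); 
s=arm.observe(); print(proj('scene',s['tool_pos']),proj('top',s['tool_pos']))
# shaft D-tip fit on t.png: render tip flat (z=.076) as supersampled polygon, blob bright>~20..235
from scipy.optimize import minimize
t=cv2.imread("t.png").min(2).astype(float)[202:213,294:306]; t0=t.copy()
vv,uu=np.mgrid[202:213,294:306]
w=np.clip(t-60,0,None); 
sel=(np.hypot(uu-299.4,vv-205.5)<4.2); w=w*sel; 
m=w.sum(); cu,cv_=(w*uu).sum()/m,(w*vv).sum()/m; print('blob',cu,cv_,ray('top',cu,cv_,.076))
C=np.array([[ (w*(uu-cu)**2).sum(),(w*(uu-cu)*(vv-cv_)).sum()],[0,(w*(vv-cv_)**2).sum()]])/m; C[1,0]=C[0,1]
e,V=np.linalg.eigh(C); print(e,V)
a=ray('top',cu,cv_,.076); b=ray('top',cu+V[0,0],cv_+V[1,0],.076); d=(b-a)*np.sign(b[0]-a[0]); print('minor axis yaw',np.arctan2(d[1],d[0]))
E
```

```text
t 9.15 pos [0.4827 0.4147 0.1739] xaxis yaw 2.058 z [ 0.008  0.007 -1.   ] f [-0.2  0.4 -0.8] tq [ 0.11  0.06 -0.01] gap 0.0257 q [-0.37  0.57 -0.52  1.66  0.33  0.99  1.05]
[374.8345509 261.2864472] [113.77774294 231.83721067]
blob 299.36148766075775 205.19256169621133 [ 0.5384813  -0.01572249  0.076     ]
[1.15912509 2.08222829] [[ 0.03079132 -0.99952583]
 [-0.99952583 -0.03079132]]
minor axis yaw -0.06330754607040313
```

```bash
python3 - <<'E'
from h import *
move([.541,-.0165,.15],1.51)
im=cv2.imread("t.png").min(2).astype(float)
u0,v0,N,SS=292,198,16,8
vv,uu=np.mgrid[v0:v0+N,u0:u0+N]
def dpoly(x,y,yw,r,f,z):
    a=np.arccos(f/r); th=np.linspace(a,2*np.pi-a,40); P=np.c_[r*np.cos(th),r*np.sin(th)]
    c,s=np.cos(yw),np.sin(yw); return np.c_[P@np.array([[c,s],[-s,c]])+[x,y],np.full(40,z)]
def ras(polys):
    o=np.zeros((N*SS,N*SS),np.float32)
    h=cv2.convexHull(np.vstack([proj('top',P) for P in polys]).astype(np.float32)).reshape(-1,2)
    cv2.fillPoly(o,[np.round(((h-[u0,v0]+.5)*SS-.5)*16).astype(np.int32)],1.,shift=4); return o
def render(p):
    x,y,yw,sg=p; top=ras([dpoly(x,y,yw,.0055,.002,.076)]); cone=ras([dpoly(x,y,yw,.0055,.002,.076),dpoly(x,y,yw,.007,.0035,.073)]); full=ras([dpoly(x,y,yw,.007,.0035,z) for z in(.073,.05)]+[dpoly(x,y,yw,.0055,.002,.076)])
    f=lambda a:cv2.resize(cv2.GaussianBlur(a,(0,0),sg*SS),(N,N),interpolation=cv2.INTER_AREA)
    return [f(top),f(np.clip(cone-top,0,1)),f(np.clip(full-np.maximum(cone,top),0,1))]
sel=np.hypot(uu-299.4,vv-205.3)<4.3
I=im[v0:v0+N,u0:u0+N][sel]
from scipy.optimize import minimize,nnls
def cost(p):
    B=[b[sel] for b in render(p)]; A=np.stack(B+[np.ones(sel.sum())],1); w,r=nnls(A,I); return r
for yw in np.arange(-.8,1.2,.2):
    r=minimize(lambda q:cost([q[0],q[1],yw,.45]),[.539,-.0165],method='Nelder-Mead',options=dict(initial_simplex=[[.539,-.0165],[.5405,-.0165],[.539,-.015]],maxiter=50)); print(round(yw,2),r.x.round(4),round(r.fun,1))
E
```

```text
shift [-2.723 -1.003  0.143] turn [ 0.012 -0.007  0.697] t 9.15
-0.8 [ 0.5398 -0.0168] 206.6
-0.6 [ 0.5398 -0.0165] 177.0
-0.4 [ 0.5398 -0.0164] 157.9
-0.2 [ 0.5399 -0.0162] 156.4
-0.0 [ 0.5398 -0.0159] 174.8
0.2 [ 0.5398 -0.0157] 196.7
0.4 [ 0.5398 -0.0155] 222.7
0.6 [ 0.5398 -0.0152] 246.2
0.8 [ 0.5395 -0.0149] 264.1
1.0 [ 0.5394 -0.0147] 276.9
```

Request:
{"name": "arm_command", "arguments": {"steps": [-0.91,-0.335,0,0,0,0,-0.91,-0.335,0,0,0,0,-0.91,-0.335,0,0,0,0]}}

```text
time: 9.52
tool_pos: [0.5003, 0.2617, 0.1667]
tcp_rot: [1.628, 2.686, -0.006]
ft_force: [0.5, -1.4, -0.4]
finger_gap: 0.026
```

Request:
{"name": "arm_command", "arguments": {"steps": [-0.91,-0.335,0,0,0,0,-0.91,-0.335,0,0,0,0,-0.91,-0.335,0,0,0,0]}}

```text
time: 9.9
tool_pos: [0.5192, 0.1186, 0.167]
tcp_rot: [1.628, 2.687, -0.004]
ft_force: [0.0, 0.7, -0.9]
finger_gap: 0.0257
```

Request:
{"name": "arm_command", "arguments": {"steps": [-0.9,-0.333,0.14,0.012,-0.007,0.94,-0.9,-0.333,0.14,0.012,-0.007,0.94,-0.9,-0.333,0.14,0.012,-0.007,0.94,-0.9,-0.333,0.14,0.012,-0.007,0.94,-0.9,-0.333,0.14,0.012,-0.007,0.94,-0.9,-0.333,0.14,0.012,-0.007,0.94,-0.9,-0.333,0.14,0.012,-0.007,0.94]}}

```text
time: 10.78
tool_pos: [0.538, -0.0186, 0.1467]
tcp_rot: [-2.479, -1.929, 0.016]
ft_force: [0.6, -0.1, -0.6]
finger_gap: 0.0259
```

```bash
python3 - <<'E'
from h import *
state()
im=vision.snapshot("top"); cv2.imwrite("t3.png",im)
S=vision.snapshot("scene"); cv2.imwrite("s3.png",S)
state(); 
out=np.zeros((600,800,3),np.uint8); out[:480,:390]=crop(im,265,160,65,80,6); out[:480,400:800]=crop(S,225,120,100,120,4)
cv2.imwrite("pics/h3.png",out)
E
```

```text
t 10.78 pos [ 0.538  -0.0186  0.1467] xaxis yaw 1.323 z [-0.009 -0.006 -1.   ] f [ 0.6 -0.1 -0.6] tq [0.01 0.   0.  ] gap 0.0259 q [ 0.22  0.42 -0.29  1.92  0.17  0.83  1.16]
t 10.88 pos [ 0.538  -0.019   0.1467] xaxis yaw 1.321 z [-0.009 -0.006 -1.   ] f [-0.2  0.3 -0.7] tq [ 0.02 -0.01  0.01] gap 0.0259 q [ 0.22  0.42 -0.29  1.92  0.17  0.83  1.16]
```

View pics/h3.png

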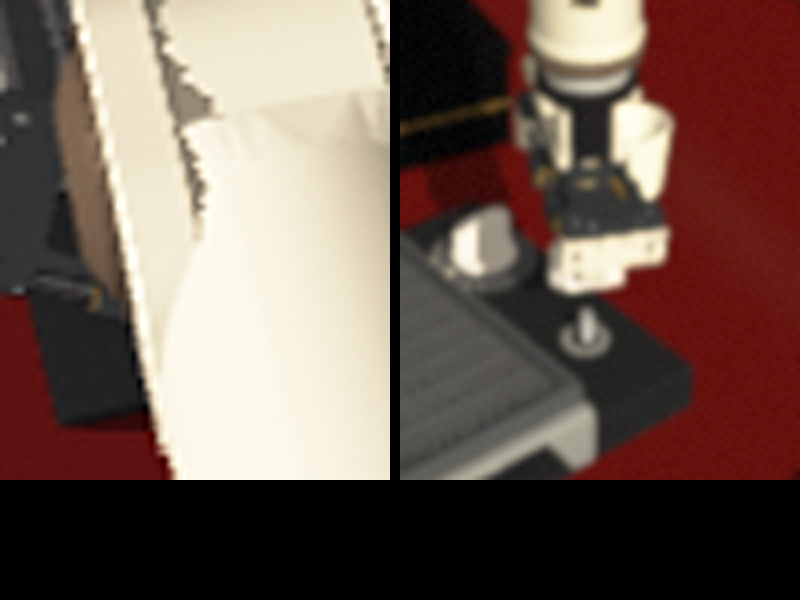

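The top view is blocked by the arm. In the scene view the gripper holds the knob just above the shaft at (588,325), with the knob hidden behind the finger. Entry tolerance is about 2.5 mm because of the taper, so I'll align and descend while watching force.

```bash
python3 - <<'E'
from h import *
move([.5409,-.0167,.112],1.321)
E
```

```text
shift [0.021 0.016 0.231] turn [-0.009  0.01   0.   ] t 10.875
```

Request:
{"name": "arm_command", "arguments": {"steps": [0.021,0.016,0.1,-0.009,0.01,0,0.021,0.016,0.231,-0.009,0.01,0,0.021,0.016,0.231,-0.009,0.01,0]}}

```text
time: 11.25
tool_pos: [0.5404, -0.017, 0.1112]
tcp_rot: [-2.481, -1.926, 0.002]
ft_force: [-1.0, -0.1, -0.2]
finger_gap: 0.0258
```

```bash
python3 - <<'E'
from h import *
state(); move([.5409,-.0167,.098],1.321)
E
```

```text
t 11.25 pos [ 0.5404 -0.017   0.1112] xaxis yaw 1.32 z [-0.001 -0.    -1.   ] f [-1.  -0.1 -0.2] tq [ 0.06 -0.01  0.02] gap 0.0258 q [ 0.21  0.48 -0.28  1.94  0.19  0.75  1.14]
shift [0.003 0.003 0.088] turn [-0.001  0.001 -0.001] t 11.25
```

Request:
{"name": "arm_command", "arguments": {"steps": [0.003,0.003,0.04,0,0,0,0.003,0.003,0.08,0,0,0,0.003,0.003,0.08,0,0,0,0.003,0.003,0.08,0,0,0]}}

```text
time: 11.75
tool_pos: [0.5419, -0.0177, 0.1001]
tcp_rot: [2.482, 1.924, 0.0]
ft_force: [2.6, -4.5, -3.5]
finger_gap: 0.0261
```

```bash
python3 - <<'E'
from h import *
state()
E
```

```text
t 11.75 pos [ 0.5419 -0.0177  0.1001] xaxis yaw 1.319 z [ 0.001 -0.001 -1.   ] f [ 2.6 -4.5 -3.5] tq [-0.99 -0.64 -0.01] gap 0.0261 q [ 0.2   0.5  -0.28  1.94  0.2   0.73  1.13]
```

It has gone 9 mm past the tip height with no upward force, so it is entering the bore. I'll relieve the side load a little and continue.

```bash
python3 - <<'E'
from h import *
s=arm.observe(); T=R.from_rotvec(s['tcp_rot']); print(T.inv().apply([.001,-.002,-.012])/.15)
E
```

```text
[-0.01117036  0.00967357  0.08002417]
```

Request:
{"name": "arm_command", "arguments": {"steps": [-0.011,0.01,0.02,0,0,0,-0.011,0.01,0.04,0,0,0,-0.011,0.01,0.06,0,0,0,-0.011,0.01,0.06,0,0,0]}}

```text
time: 12.25
tool_pos: [0.5422, -0.0181, 0.0911]
tcp_rot: [-2.482, -1.926, 0.001]
ft_force: [-1.3, 0.5, 5.7]
finger_gap: 0.026
```

```bash
python3 - <<'E'
from h import *
state()
E
```

```text
t 12.25 pos [ 0.5422 -0.0181  0.0911] xaxis yaw 1.32 z [-0. -0. -1.] f [-1.3  0.5  5.7] tq [0.14 0.46 0.01] gap 0.026 q [ 0.2   0.51 -0.27  1.94  0.2   0.71  1.13]
```

Seated: z is 0.0911 as predicted, with 5.7 N of spring force and low side load. Now press down.

Request:
{"name": "arm_command", "arguments": {"steps": [0,0,0.02,0,0,0,0,0,0.04,0,0,0,0,0,0.055,0,0,0,0,0,0.055,0,0,0]}}

```text
time: 12.75
tool_pos: [0.5427, -0.0182, 0.0857]
tcp_rot: [2.481, 1.925, -0.0]
ft_force: [-9.5, 0.7, 28.6]
finger_gap: 0.0256
```

```bash
python3 - <<'E'
from h import *
state()
E
```

```text
t 12.75 pos [ 0.5427 -0.0182  0.0857] xaxis yaw 1.32 z [ 0.001 -0.001 -1.   ] f [-9.5  0.7 28.6] tq [0.19 2.21 0.02] gap 0.0256 q [ 0.2   0.52 -0.27  1.94  0.21  0.7   1.12]
```

Request:
{"name": "arm_command", "arguments": {"steps": [-0.002,-0.008,-0.009,0,0,0,-0.002,-0.008,-0.009,0,0,0,-0.002,-0.008,-0.009,0,0,0,-0.002,-0.008,-0.009,0,0,0]}}

```text
time: 13.25
tool_pos: [0.5425, -0.0182, 0.086]
tcp_rot: [2.48, 1.925, 0.003]
ft_force: [-3.1, 1.1, 14.3]
finger_gap: 0.0264
```

```bash
python3 - <<'E'
from h import *
state()
S=vision.snapshot("scene"); state()
cv2.imwrite("pics/end.png",crop(S,205,120,130,120,5))
E
```

```text
t 13.25 pos [ 0.5425 -0.0182  0.086 ] xaxis yaw 1.32 z [ 0.003 -0.    -1.   ] f [-3.1  1.1 14.3] tq [ 0.17  0.74 -0.03] gap 0.0264 q [ 0.2   0.52 -0.27  1.95  0.21  0.7   1.13]
t 13.3 pos [ 0.5425 -0.0182  0.086 ] xaxis yaw 1.32 z [ 0.003 -0.    -1.   ] f [-3.5  0.7 14.1] tq [ 0.14  0.72 -0.04] gap 0.0258 q [ 0.2   0.52 -0.27  1.95  0.21  0.7   1.13]
```

View pics/end.png

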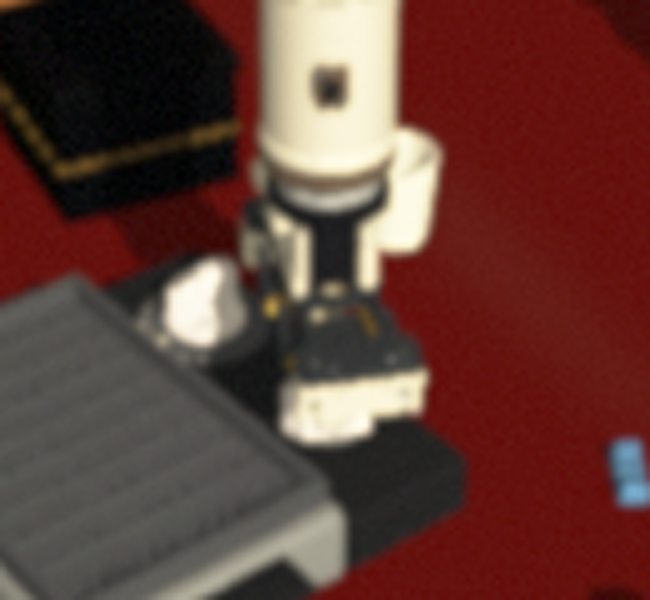

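The view shows the knob seated low on the panel at (325,425), the timer untouched at (205,305), and 14 N down on the hard stop. I'll check the yaw margin by feeling for the play in both directions.

Request:
{"name": "arm_command", "arguments": {"steps": [0,0,0,0,0,-0.1,0,0,0,0,0,-0.2,0,0,0,0,0,-0.2]}}

```text
time: 13.68
tool_pos: [0.5432, -0.0179, 0.086]
tcp_rot: [2.32, 2.114, 0.005]
ft_force: [-2.0, 1.6, 12.4]
finger_gap: 0.0258
```

```bash
python3 -c "
from h import *
state()"
```

```text
t 13.68 pos [ 0.5432 -0.0179  0.086 ] xaxis yaw 1.478 z [ 0.004  0.    -1.   ] f [-2.   1.6 12.4] tq [0.28 0.32 0.04] gap 0.0258 q [ 0.23  0.52 -0.31  1.95  0.24  0.7   1.26]
```

Request:
{"name": "arm_command", "arguments": {"steps": [0,0,0,0,0,0.13,0,0,0,0,0,0.26,0,0,0,0,0,0.4,0,0,0,0,0,0.4]}}

```text
time: 14.18
tool_pos: [0.5434, -0.0189, 0.086]
tcp_rot: [2.624, 1.721, 0.005]
ft_force: [-0.1, -1.3, 11.4]
finger_gap: 0.0261
```

```bash
python3 -c "
from h import *
state()"
```

```text
t 14.18 pos [ 0.5434 -0.0189  0.086 ] xaxis yaw 1.161 z [ 0.005 -0.001 -1.   ] f [-0.1 -1.3 11.4] tq [-0.25  0.21  0.  ] gap 0.0261 q [ 0.17  0.51 -0.23  1.95  0.18  0.69  0.99]
```

Free over the whole ±0.16 rad. I'll extend until I feel a limit, then centre.

Request:
{"name": "arm_command", "arguments": {"steps": [0,0,0,0,0,0.1,0,0,0,0,0,0.2,0,0,0,0,0,0.2]}}

```text
time: 14.55
tool_pos: [0.5432, -0.0194, 0.086]
tcp_rot: [2.751, 1.51, 0.005]
ft_force: [-0.7, -2.9, 12.5]
finger_gap: 0.026
```

```bash
python3 -c "
from h import *
state()"
```

```text
t 14.55 pos [ 0.5432 -0.0194  0.086 ] xaxis yaw 1.004 z [ 0.004 -0.002 -1.   ] f [-0.7 -2.9 12.5] tq [-0.48  0.28  0.06] gap 0.026 q [ 0.14  0.51 -0.19  1.95  0.15  0.69  0.86]
```

Request:
{"name": "arm_command", "arguments": {"steps": [0,0,0,0,0,-0.2,0,0,0,0,0,-0.4,0,0,0,0,0,-0.6,0,0,0,0,0,-0.7,0,0,0,0,0,-0.7]}}

```text
time: 15.18
tool_pos: [0.5435, -0.0179, 0.086]
tcp_rot: [2.235, 2.203, 0.006]
ft_force: [-0.8, 1.1, 11.9]
finger_gap: 0.026
```

```bash
python3 -c "
from h import *
state()"
```

```text
t 15.18 pos [ 0.5435 -0.0179  0.086 ] xaxis yaw 1.556 z [ 0.005  0.    -1.   ] f [-0.8  1.1 11.9] tq [ 0.33  0.15 -0.05] gap 0.026 q [ 0.25  0.53 -0.33  1.94  0.25  0.7   1.32]
```

Request:
{"name": "arm_command", "arguments": {"steps": [0,0,0,0,0,-0.1,0,0,0,0,0,-0.2,0,0,0,0,0,-0.2]}}

```text
time: 15.55
tool_pos: [0.5438, -0.0178, 0.086]
tcp_rot: [2.055, 2.371, 0.006]
ft_force: [0.1, 0.5, 10.8]
finger_gap: 0.0262
```

```bash
python3 -c "
from h import *
state()"
```

```text
t 15.55 pos [ 0.5438 -0.0178  0.086 ] xaxis yaw 1.713 z [ 0.005  0.    -1.   ] f [ 0.1  0.5 10.8] tq [ 0.27 -0.04 -0.01] gap 0.0262 q [ 0.28  0.53 -0.37  1.94  0.28  0.71  1.46]
```

Request:
{"name": "arm_command", "arguments": {"steps": [0,0,0,0,0,0.2,0,0,0,0,0,0.4,0,0,0,0,0,0.6,0,0,0,0,0,0.8,0,0,0,0,0,0.95,0,0,0,0,0,0.95]}}

```text
time: 16.3
tool_pos: [0.5431, -0.0196, 0.086]
tcp_rot: [2.78, 1.455, 0.004]
ft_force: [-1.3, -1.7, 11.9]
finger_gap: 0.0256
```

```bash
python3 -c "
from h import *
state()"
```

```text
t 16.3 pos [ 0.5431 -0.0196  0.086 ] xaxis yaw 0.964 z [ 0.004 -0.002 -1.   ] f [-1.3 -1.7 11.9] tq [-0.54  0.22  0.08] gap 0.0256 q [ 0.13  0.51 -0.18  1.95  0.14  0.69  0.83]
```

The window is about 0.75 rad, near the theoretical play of ±0.38 rad. I'll probe slightly past both ends to confirm they block.

Request:
{"name": "arm_command", "arguments": {"steps": [0,0,0,0,0,0.1,0,0,0,0,0,0.2,0,0,0,0,0,0.25,0,0,0,0,0,0.25]}}

```text
time: 16.8
tool_pos: [0.5429, -0.0209, 0.086]
tcp_rot: [2.909, 1.175, 0.003]
ft_force: [-2.0, -6.0, 13.4]
finger_gap: 0.0257
```

```bash
python3 -c "
from h import *
state()"
```

```text
t 16.8 pos [ 0.5429 -0.0209  0.086 ] xaxis yaw 0.768 z [ 0.004 -0.003 -1.   ] f [-2.  -6.  13.4] tq [-1.15  0.44  0.08] gap 0.0257 q [ 0.09  0.51 -0.13  1.95  0.11  0.69  0.66]
```

Request:
{"name": "arm_command", "arguments": {"steps": [0,0,0,0,0,-0.2,0,0,0,0,0,-0.4,0,0,0,0,0,-0.6,0,0,0,0,0,-0.8,0,0,0,0,0,-1.0,0,0,0,0,0,-1.0]}}

```text
time: 17.55
tool_pos: [0.5436, -0.018, 0.086]
tcp_rot: [2.234, 2.204, 0.006]
ft_force: [-0.5, 0.1, 11.6]
finger_gap: 0.0256
```

Request:
{"name": "arm_command", "arguments": {"steps": [0,0,0,0,0,-0.1,0,0,0,0,0,-0.2,0,0,0,0,0,-0.3,0,0,0,0,0,-0.4,0,0,0,0,0,-0.4]}}

```text
time: 18.18
tool_pos: [0.5438, -0.017, 0.0861]
tcp_rot: [1.862, 2.526, 0.007]
ft_force: [0.4, 3.9, 10.4]
finger_gap: 0.026
```

```bash
python3 -c "
from h import *
state()"
```

```text
t 18.18 pos [ 0.5438 -0.017   0.0861] xaxis yaw 1.871 z [ 0.005  0.001 -1.   ] f [ 0.4  3.9 10.4] tq [ 0.7   0.03 -0.07] gap 0.026 q [ 0.31  0.54 -0.41  1.94  0.31  0.72  1.59]
```

It turned 1.1 rad freely, more than the D should allow. Before trusting the seat, I'll check visually how low the knob sits in the jaws, overlaying the model for "seated" (green) and "slipped up, on the taper only" (red).

```bash
python3 - <<'E'
from h import *
S=vision.snapshot("scene"); cv2.imwrite("s4.png",S); s=arm.observe()
k=8;u0,v0,w,h=250,170,48,50
a=crop(S,u0,v0,w,h,k); b=a.copy()
pr=np.array([(-22,-13),(21,-13),(32,0),(21,13),(-22,13)])/1000.; ps=.30; c,sn=np.cos(ps),np.sin(ps)
q=pr@np.array([[c,sn],[-sn,c]])+[.540,-.018]
for z,col in((.052,(0,255,0)),(.066,(0,0,255))):
    for zz in(z,z+.036):
        p=((proj('scene',np.c_[q,np.full(5,zz)])-[u0,v0]+.5)*k).astype(int); cv2.polylines(b,[p],True,col,1)
out=np.hstack([a,np.zeros((h*k,8,3),np.uint8),b]); cv2.imwrite("pics/z4.png",out); print(out.shape)
E
```

```text
(400, 776, 3)
```

View pics/z4.png

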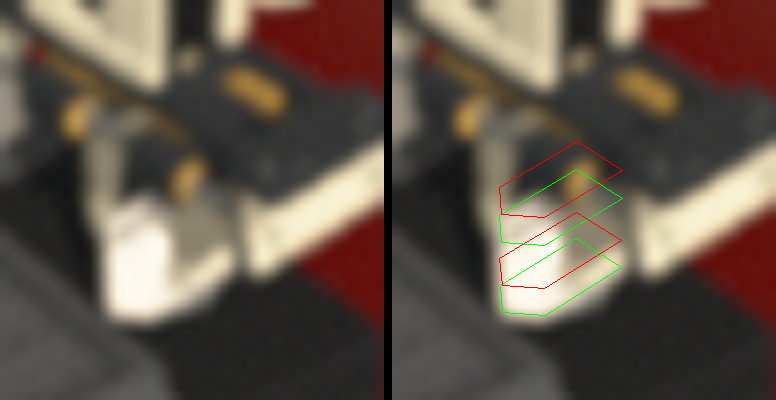

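The knob outline matches the seated (green) hypothesis: bottom at about y=318, not 288. So it is fully on and pressed. I'll probe further with pivot compensation to find where the D really blocks.

Request:
{"name": "arm_command", "arguments": {"steps": [0.01,0,0,0,0,-0.12,0.018,0,0,0,0,-0.24,0.02,0,0,0,0,-0.36,0.02,0,0,0,0,-0.36]}}

```text
time: 18.73
tool_pos: [0.5433, -0.0155, 0.0861]
tcp_rot: [1.488, 2.76, 0.005]
ft_force: [2.2, -0.1, 8.5]
finger_gap: 0.026
```

```bash
python3 -c "
from h import *
state()"
```

```text
t 18.73 pos [ 0.5433 -0.0155  0.0861] xaxis yaw 2.153 z [ 0.006 -0.    -1.   ] f [ 2.2 -0.1  8.5] tq [ 0.1  -0.34 -0.2 ] gap 0.026 q [ 0.36  0.55 -0.47  1.94  0.37  0.73  1.82]
```

Torque −0.2 N m, so the D now resists on this side. I'll go to the other side for the matching point.

Request:
{"name": "arm_command", "arguments": {"steps": [-0.01,0,0,0,0,0.2,-0.02,0,0,0,0,0.4,-0.02,0,0,0,0,0.6,-0.02,0,0,0,0,0.8,-0.02,0,0,0,0,1.0,-0.02,0,0,0,0,1.0]}}

```text
time: 19.48
tool_pos: [0.5438, -0.0187, 0.086]
tcp_rot: [2.435, 1.979, 0.003]
ft_force: [-1.9, -1.2, 13.4]
finger_gap: 0.0258
```

```bash
python3 -c "
from h import *
state()"
```

```text
t 19.48 pos [ 0.5438 -0.0187  0.086 ] xaxis yaw 1.365 z [ 0.004 -0.002 -1.   ] f [-1.9 -1.2 13.4] tq [-0.32  0.39  0.03] gap 0.0258 q [ 0.21  0.52 -0.28  1.94  0.22  0.7   1.16]
```

Request:
{"name": "arm_command", "arguments": {"steps": [0,0,0,0,0,0.2,0,0,0,0,0,0.4,-0.01,0,0,0,0,0.6,-0.015,0,0,0,0,0.77,-0.015,0,0,0,0,0.77]}}

```text
time: 20.1
tool_pos: [0.5428, -0.0213, 0.086]
tcp_rot: [2.915, 1.164, 0.003]
ft_force: [-3.1, -1.6, 13.8]
finger_gap: 0.0256
```

```bash
python3 -c "
from h import *
state()"
```

```text
t 20.1 pos [ 0.5428 -0.0213  0.086 ] xaxis yaw 0.76 z [ 0.003 -0.002 -1.   ] f [-3.1 -1.6 13.8] tq [-0.5   0.66 -0.01] gap 0.0256 q [ 0.09  0.51 -0.13  1.95  0.1   0.69  0.66]
```

Request:
{"name": "arm_command", "arguments": {"steps": [0,0,0,0,0,0.12,-0.01,0,0,0,0,0.24,-0.01,0,0,0,0,0.24]}}

```text
time: 20.48
tool_pos: [0.542, -0.0222, 0.086]
tcp_rot: [3.012, 0.886, 0.005]
ft_force: [-1.6, -1.6, 12.6]
finger_gap: 0.0258
```

```bash
python3 -c "
from h import *
state()"
```

```text
t 20.48 pos [ 0.542  -0.0222  0.086 ] xaxis yaw 0.572 z [ 0.004 -0.001 -1.   ] f [-1.6 -1.6 12.6] tq [-0.49  0.45  0.09] gap 0.0258 q [ 0.06  0.5  -0.09  1.95  0.07  0.68  0.5 ]
```

Request:
{"name": "arm_command", "arguments": {"steps": [0,0,0,0,0,0.12,-0.007,0,0,0,0,0.24,-0.007,0,0,0,0,0.24]}}

```text
time: 20.85
tool_pos: [0.5412, -0.0227, 0.086]
tcp_rot: [3.082, 0.599, 0.005]
ft_force: [-2.9, -2.7, 12.3]
finger_gap: 0.0258
```

```bash
python3 -c "
from h import *
state()"
```

```text
t 20.85 pos [ 0.5412 -0.0227  0.086 ] xaxis yaw 0.384 z [ 0.004 -0.001 -1.   ] f [-2.9 -2.7 12.3] tq [-0.41  0.56  0.22] gap 0.0258 q [ 0.02  0.5  -0.04  1.96  0.03  0.68  0.35]
```

Request:
{"name": "arm_command", "arguments": {"steps": [0,0,0,0,0,0.12,-0.007,0,0,0,0,0.24,-0.007,0,0,0,0,0.24]}}

```text
time: 21.22
tool_pos: [0.5401, -0.0231, 0.086]
tcp_rot: [3.125, 0.306, 0.005]
ft_force: [-1.5, -1.9, 12.2]
finger_gap: 0.0258
```

```bash
python3 - <<'E'
from h import *
state()
S=vision.snapshot("scene"); cv2.imwrite("s5.png",S); s=arm.observe()
k=8;u0,v0,w,h=250,170,48,50
a=crop(S,u0,v0,w,h,k); b=a.copy()
X=R.from_rotvec(s['tcp_rot']).as_matrix()
pr=np.array([(-22,-13),(21,-13),(32,0),(21,13),(-22,13)])/1000.; 
for ps,col in((np.arctan2(X[1,0],X[0,0])-np.pi/2,(0,255,0)),(-.25,(0,0,255))):
    c,sn=np.cos(ps),np.sin(ps)
    q=pr@np.array([[c,sn],[-sn,c]])+[.540,-.018]
    for zz in(.052,.088):
        p=((proj('scene',np.c_[q,np.full(5,zz)])-[u0,v0]+.5)*k).astype(int); cv2.polylines(b,[p],True,col,1)
out=np.hstack([a,np.zeros((h*k,8,3),np.uint8),b]); cv2.imwrite("pics/z5.png",out)
E
```

```text
t 21.23 pos [ 0.5401 -0.0231  0.086 ] xaxis yaw 0.195 z [ 0.004 -0.001 -1.   ] f [-1.5 -1.9 12.2] tq [-0.49  0.45  0.1 ] gap 0.0258 q [-0.01  0.5   0.01  1.96 -0.    0.68  0.19]
```

View pics/z5.png

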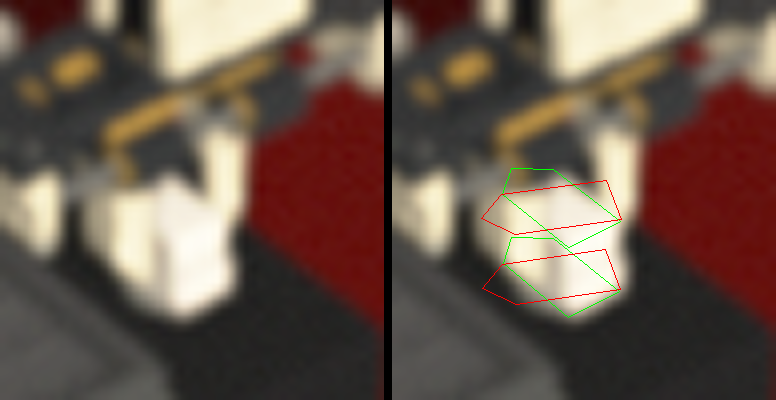

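The knob follows the jaws (green) and stays low on the panel, so the D contact is soft. Torque peaks at ±0.2 N m came at tool yaws 2.15 and 0.38, centred at about 1.27. I'll refine the visual estimate of the flat with a better shading model before returning.

```bash
cat > fit.py <<'E'
from h import *
from scipy.optimize import minimize,nnls
u0,v0,N,SS=292,198,16,8
vv,uu=np.mgrid[v0:v0+N,u0:u0+N]
def dp(x,y,yw,r,f,z,n=24):
    a=np.arccos(f/r); th=np.linspace(a,2*np.pi-a,n); P=np.c_[r*np.cos(th),r*np.sin(th)]
    c,s=np.cos(yw),np.sin(yw); return proj('top',np.c_[P@np.array([[c,s],[-s,c]])+[x,y],np.full(n,z)])
def fill(o,p,c): cv2.fillPoly(o,[np.round(((p-[u0,v0]+.5)*SS-.5)*16).astype(np.int32)],c,shift=4)
def render(x,y,yw,sg):
    # labels: 1 side, 2.. cone sectors, then flat cone, top
    o=np.zeros((N*SS,N*SS),np.uint8); A=dp(x,y,yw,.0055,.002,.076);B=dp(x,y,yw,.007,.0035,.073);C=dp(x,y,yw,.007,.0035,.05)
    fill(o,cv2.convexHull(np.vstack([B,C]).astype(np.float32)).reshape(-1,2),1)
    n=len(A)
    for i in range(n):
        j=(i+1)%n; m=(A[i]+A[j])/2-A.mean(0)
        lab=3 if j==0 else 4+int(((np.arctan2(B[i:i+2].mean(0)[1]-B.mean(0)[1],B[i:i+2].mean(0)[0]-B.mean(0)[0])+np.pi)/(np.pi/2)))%4
        fill(o,np.array([A[i],A[j],B[j],B[i]]),lab)
    fill(o,A,2)
    return [cv2.resize(cv2.GaussianBlur((o==k).astype(np.float32),(0,0),sg*SS),(N,N),interpolation=cv2.INTER_AREA) for k in range(1,8)]
im=cv2.imread("t.png").astype(float)
for name,I0 in (('min',im.min(2)),('mean',im.mean(2))):
  for rad in (3.6,4.3):
    sel=np.hypot(uu-299.4,vv-205.3)<rad; I=I0[v0:v0+N,u0:u0+N][sel]
    def cost(x,y,yw,sg): return nnls(np.stack([b[sel] for b in render(x,y,yw,sg)]+[np.ones(sel.sum())],1),I)[1]
    out=[]
    for yw in np.arange(-.8,.81,.2):
        r=minimize(lambda q:cost(q[0],q[1],yw,abs(q[2])*100),[.5398,-.0163,.004],method='Nelder-Mead',options=dict(initial_simplex=[[.5398,-.0163,.004],[.5406,-.0163,.004],[.5398,-.0155,.004],[.5398,-.0163,.006]],maxiter=60)); out.append((round(yw,1),round(r.fun,1),r.x.round(4)[1]))
    print(name,rad,[o[:2] for o in out])
E
python3 fit.py
```

```text
min 3.6 [(np.float64(-0.8), np.float64(107.4)), (np.float64(-0.6), np.float64(75.6)), (np.float64(-0.4), np.float64(73.4)), (np.float64(-0.2), np.float64(85.7)), (np.float64(-0.0), np.float64(120.6)), (np.float64(0.2), np.float64(146.4)), (np.float64(0.4), np.float64(132.6)), (np.float64(0.6), np.float64(169.8)), (np.float64(0.8), np.float64(174.8))]
min 4.3 [(np.float64(-0.8), np.float64(182.1)), (np.float64(-0.6), np.float64(149.4)), (np.float64(-0.4), np.float64(142.4)), (np.float64(-0.2), np.float64(144.7)), (np.float64(-0.0), np.float64(165.9)), (np.float64(0.2), np.float64(183.3)), (np.float64(0.4), np.float64(204.7)), (np.float64(0.6), np.float64(216.6)), (np.float64(0.8), np.float64(226.6))]
mean 3.6 [(np.float64(-0.8), np.float64(112.2)), (np.float64(-0.6), np.float64(77.7)), (np.float64(-0.4), np.float64(73.8)), (np.float64(-0.2), np.float64(88.2)), (np.float64(-0.0), np.float64(125.5)), (np.float64(0.2), np.float64(150.5)), (np.float64(0.4), np.float64(135.4)), (np.float64(0.6), np.float64(173.6)), (np.float64(0.8), np.float64(182.0))]
mean 4.3 [(np.float64(-0.8), np.float64(179.3)), (np.float64(-0.6), np.float64(155.9)), (np.float64(-0.4), np.float64(148.0)), (np.float64(-0.2), np.float64(154.9)), (np.float64(-0.0), np.float64(170.5)), (np.float64(0.2), np.float64(189.4)), (np.float64(0.4), np.float64(212.6)), (np.float64(0.6), np.float64(226.7)), (np.float64(0.8), np.float64(230.4))]
```

Visual fits now give −0.33 to −0.42 rad, and the torque symmetry gives −0.26 to −0.30. I'll take −0.30, i.e. tool yaw 1.27, and return there.

Request:
{"name": "arm_command", "arguments": {"steps": [0.008,-0.001,0,0,0,-0.17,0.015,-0.003,0,0,0,-0.34,0.02,-0.005,0,0,0,-0.51,0.02,-0.006,0,0,0,-0.68,0.02,-0.006,0,0,0,-0.68]}}

```text
time: 21.9
tool_pos: [0.5427, -0.0214, 0.086]
tcp_rot: [2.932, 1.123, 0.004]
ft_force: [-2.5, -0.8, 14.9]
finger_gap: 0.0257
```

```bash
python3 -c "
from h import *
state(); move([.5436,-.0192,.0855],1.27)"
```

```text
t 21.9 pos [ 0.5427 -0.0214  0.086 ] xaxis yaw 0.732 z [ 0.003 -0.001 -1.   ] f [-2.5 -0.8 14.9] tq [-0.26  0.69  0.1 ] gap 0.0257 q [ 0.09  0.51 -0.13  1.95  0.1   0.69  0.64]
shift [ 0.015 -0.007  0.003] turn [ 0.004 -0.001 -0.685] t 21.9
```

Request:
{"name": "arm_command", "arguments": {"steps": [0.005,-0.002,0,0,0,-0.17,0.01,-0.004,0,0,0,-0.34,0.015,-0.007,0,0,0,-0.51,0.015,-0.007,0,0,0,-0.685,0.015,-0.007,0,0,0,-0.685,0.015,-0.007,0,0,0,-0.685]}}

```text
time: 22.65
tool_pos: [0.5436, -0.0186, 0.086]
tcp_rot: [2.529, 1.86, 0.003]
ft_force: [-3.3, 0.8, 14.3]
finger_gap: 0.026
```

```bash
python3 -c "
from h import *
state(); move([.543,-.019,.112],1.27)"
```

```text
t 22.65 pos [ 0.5436 -0.0186  0.086 ] xaxis yaw 1.268 z [ 0.003 -0.001 -1.   ] f [-3.3  0.8 14.3] tq [ 0.07  0.74 -0.03] gap 0.026 q [ 0.19  0.52 -0.26  1.94  0.2   0.7   1.08]
shift [-0.004 -0.002 -0.173] turn [ 0.004 -0.    -0.002] t 22.65
```

```bash
python3 -c "
from h import *
arm.close_job(); state()"
```

```text
the job is handed in; nothing more can be done
the job is handed in; nothing more can be done
```

I turned the timer to zero, picked up the white knob, pushed it onto the shaft and handed the job in still gripping it and pressing down. The one thing I could not fully confirm is how closely the two flats line up.

**Last checks that agreed:**
- **Timer:** the pointer measured about 0.22 rad against a grill yaw of 0.17–0.20 rad, so it is within roughly 0.05 rad of zero. I measured this once, before picking up the knob. The timer looked undisturbed in a later view.
- **Seating:** the arm first met the spring at the seated height I expected. It then stopped at the hard stop, and later pictures showed the knob's underside down near the panel.
- **Final press:** about 14 N down (the spring needs 10 N for full travel), fingers 26 mm apart on the knob, tool upright, little side load.
- **Other objects:** the arm touched none of the listed things that I noticed. I did not measure them again at the end.

**Check that disagreed:** I twisted the seated knob to feel for the flat, and it turned much further than the stated play (about ±0.38 rad) should allow. It went through almost 2 rad, with resistance peaking at only about 0.2 N m on each side. So the twist test only weakly confirms the flat-to-flat match.

I set the final knob angle to −0.30 rad. That sits between the torque midpoint (−0.26 to −0.30) and the better image fits (−0.33 to −0.42). A cruder image estimate gave −0.06, which is right at the edge of the 0.25 rad tolerance.

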